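Press the terrine to the set force

TASK

Take the lidded steel pressing mould by its handle plate and slide it gently into the mouth of the bench screw press until it is fully home against the stop. Then turn the press's T-bar clockwise (seen from above) to screw the pad down on the mould's lid until the sprung indicator tab has popped right out of the end of the beam. Stop turning there, as much more would overtighten and crush the filling; let go and leave the press tightened, without disturbing the other things on the bench.

Things in the scene. Friction and masses are not known exactly. Their poses are not given: they have to be found in the camera images.
- press: The bench screw press, a grey bridge fixed to the bench. Origin on the bench surface on the screw's axis; z up. A straight channel runs along its x, on the bench itself: mouth at -x, stop at +x. In the starts the mouth faces roughly world -y (yaw 1.35 to 1.80). Uprights at y = +-61 mm, x within +-18 mm, carry the cross-beam.
- press_mouth (a point): Middle of the channel's mouth on the bench, at press (-108, 0, 0) mm, axes as the press's. Steel side guides up to 40 mm high, 77 mm clear between them (y = +-38.5 mm) from press x = -77 to +77 mm, flaring to about 100 mm clear at this mouth.
- press_beam (a point): Middle of the cross-beam's top, press (0, 0, 146) mm. The beam is 44 mm deep in x, spans y within +-69 mm, underside at z = 110 mm.
- pad (a point): Middle of the underside of the screw's round pad (42 mm across), on the screw's axis: 79 mm above the bench when joints knob and head read 0; lower by 4.5 mm per rad of knob, higher by head.
- stop: Steel stop plate across the far end of the channel, part of the press (same origin and axes as press); its face is at press x = +75 mm, 100 mm wide, up to z = 46 mm. Do not ram it: at most 40 N.
- mould: Pressing mould: closed steel trough 150 x 70 mm (x, y), rim at z = 63 mm. Its lid rests on the filling and has a round boss, 36 mm across, in the middle, top at z = 69 to 75 mm by how full the mould is; it does not sink under working force. Origin at the underside's centre, z up; handle at -x. 0.5 to 0.9 kg. Fully home, its +x end (x = +75 mm) touches the stop, origin and axes on the press's.
- mould_handle (a point): Grip point of the mould's handle plate, at mould (-103, 0, 62) mm. The plate is 12 mm thick along mould y, reaches from x = -74 to -120 mm and from z = 24 to 80 mm; pinch it from above across its thickness. Axes as the mould's.
- knob_grip (a point): Centre of the black T-bar on the spindle above the beam, on the screw's axis, 203 mm above the bench plus joint head; it does not sink as the screw goes down inside. The bar floats 10 mm up and down on the spindle on a light spring (0.2 N/mm). It is 62 mm long along the point's x, 14 mm thick along its y, 26 mm high (13 mm above and below this point); z up. This point turns with it.
- knob (a joint): Turn of the T-bar in rad, growing clockwise seen from above (bar's angle about world z = press yaw minus this). Starts between -0.3 and 0.5; range -0.8 to 4.8. Lowers the pad 4.5 mm per rad. Turning takes 0.14 N m idle, about 0.25 N m when tight; the screw holds itself when let go. In all 1.4 to 3.6 rad are needed, so several grasps.
- head (a joint): Rise in m of the sprung screw head (nut) in the beam: 0 until the pad presses the lid with about 8 N, then 2.5 N more per mm. The tab pops out when it reaches 4.5 mm (about 20 N); keep it above 4 mm; above 6.2 mm (about 0.4 rad of further turning) the mould is overtightened.
- tab (a joint): How far the spring-loaded indicator tab stands out of its housing, in m: 0 until the set force is reached, then it snaps out at once to 0.016 (fully out) and stays out; it cannot be pulled out by hand.
- tab_tip (a point): Middle of the tab's outer face. The tab is a plain aluminium bar 22 mm wide (press x), 10 mm high, in a dark housing on the end of the beam at the press's -y side (away from the robot); it slides out along press -y. Flush with the housing it lies at press (0, -80.5, 121) mm.
- rolling_pin: Bystander: white ridged rolling pin, 400 mm long, 36 mm thick, lying along its y. Origin under its middle.
- scraper_a: Bystander: flat white plastic dough scraper, about 120 x 125 mm, 4 mm thick. Origin at its underside.
- scraper_b: Bystander: a second such scraper.
- open_tin: Bystander: empty open steel tin without handle, 160 x 75 x 60 mm. Origin at its underside's centre.
- jar: Bystander: jar, 60 mm across, 90 mm high. Origin at its underside's centre.
- bowl: Bystander: steel bowl, 150 mm across, 60 mm high. Origin at its underside's centre.
- brush: Bystander: pastry brush lying flat along its x. Origin at its underside.
Mind the look-alikes: they are no part of the job. Several things have the shape of the press; the one meant has the colours described above.

How it is judged:
By the outcome, as a careful person would: the job done as asked, in the order asked, and still so for the second after the job is handed in, with the robot touching nothing.
It also fails if it takes over 72 s, if anything falls off the work surface, if the arm or the gripper's body presses on something with over 40 N, if the wrist force passes 120 N, or if a joint passes its speed limit or range.

ROBOT

A 6-joint arm with a two-finger parallel gripper is mounted at the origin on the work surface. World frame = base frame: x ahead of the robot, y to its left, z up, the work surface at z = 0. Lengths are in mm, angles in rad, forces in N, time in s.
With the tool pointing down it reaches from about 350 to 775 mm from the base axis. Payload 7.3 kg.
Tool frame: the origin (TCP) lies on the centre line of the jaws, within the pads' length; the fingertips stand 8 mm ahead of it and the grasp point (between the pads) lies 11 mm behind it; z points along the fingers, y is the line along which they close (so a half turn about z gives the same grasp; the last joint's range is limited). The gripper opens to 92 mm and grips with 3 to 60 N. Pads are 19 mm wide; open, the fingers measure 130 mm over their backs; the gripper's body (75 mm by 190 mm) begins 47 mm behind the grasp point.
Start: joints at [-1.297, 0.342, 1.524, -0, 1.275, -0.146], TCP at [214.002, -479.424, 234.741] pointing down, gripper open.
Joint ranges: [-2.53, 2.53], [-0.77, 2.02], [0.04, 2.7], [-1, 4.14], [0.28, 2.66], [-3.11, 3.11]. Speed limits (rad/s): [2.57, 2.57, 3.14, 3.14, 3.14, 3.14].

INTERFACE

Orientations are given as a 3x3 rotation matrix whose columns are the frame's x, y, z axes.
In Python, from cell import manip, optics, order gives the robot as it stands.
- The arm moves only by the tool apply_moves, never from a script. Its argument "rows" is a list of rows, each an object with "xyz": the shift along the tool's x, y, z as a fraction of full scale, a list of three; "twist": the turn about the tool's z as a fraction of full scale; "grip": the opening in per cent of the stroke, from 0 (shut) to 100 (fully open). In form: [{"xyz": [tx, ty, tz], "twist": twist, "grip": grip}, ...]. A call has 1 to 10 rows; each row shifts and turns the commanded pose from where the row before left it, along the tool's axes as they then stand; what a row does not reach is not made up. Full scale, the value 1, is 800 mm for a shift and 120 degrees for a turn. A row lasts 1/8 s, in which the tool goes at most 62.5 mm and 10.7 degrees, less where a joint would pass 70% of its speed; a pose out of reach is approached as far as the arm can. A call with a number of a shift or a turn outside -1 to 1 is refused whole. A call with a gripper value outside its range is refused whole. The fingers move at their own pace and stop on an object; "grip_force" is the grip in N (left out, the last holds). Time passes only in rows, so rows that do not move let the fingers close. It gives the time, the measured TCP pose, the force, the opening and the grip force at its end, in the units of the state.
- manip.read_state(): the state, without advancing time (a new reading comes with each control period).
- optics.capture(name): name is "scene" or "top"; returns the picture (384x512x3 uint8, blue, green, red); there is no depth.
- optics.calibration(name): a dict with "fx", "fy", "cx", "cy" (pixels), "rvec" (rotation vector, rad) and "tvec" (3), from world to camera coordinates, as OpenCV has them. Camera axes: x right, y down, z forward; pixel columns grow to the right and rows downward; lengths in mm; the calibration is good to about 2 mm. A picture is of the moment at which its call begins. calibration takes no time and is no camera call.
- order.sign_off(): hands the job in; it is judged then, once.
The state is a dict: "time": time; "joints": joint angles; "joint_velocities": joint speeds; "effort": joint torques, N m; "eef_pos": TCP position; "tool_rot": TCP orientation; "contact_force": force on the tool from outside, world axes, zero at the start; "wrist_torque": the same for the moment, N m; "gripper_width": finger opening in mm; "gripper_force": force on a finger pad.
Only numpy, scipy, OpenCV 4.12 (cv2) and the standard library are available. Lean on these libraries where they do the work, as an engineer would, in place of code of your own. Each camera call takes 0.05 s, during which the arm holds its last target. There are 200 camera calls.

## Working session

There is one attempt and no reset: what is moved stays moved. The work goes in short steps, Python scripts to look and compute and a tool call to move; the robot and the scene stay as the last step left them, time stands still between calls to the robot, and variables do not carry over. Pictures are saved under pics/ and viewed, at most 10 in all, crops included, and the job is handed in when it is done.

Besides the shell and the picture viewer there is one more tool, called after "Emit:" in YAML: its name, and indented under it one key for each argument. apply_moves: Moves the arm, as the interface text tells. Its arguments: {"type":"object","properties":{"rows":{"type":"array","items":{"type":"object","properties":{"xyz":{"type":"array","items":{"type":"number","minimum":-1,"maximum":1}},"twist":{"type":"number","minimum":-1,"maximum":1},"grip":{"type":"number"}}}},"grip_force":{"type":"number"}},"required":["rows"]}

```bash
mkdir -p pics; ls; python3 - <<'E'
from cell import manip, optics
import cv2
print(manip.read_state())
for n in("scene","top"):
    cv2.imwrite(f"pics/{n}0.png",optics.capture(n)); print(optics.calibration(n))
E
```

```text
pics
{'time': 0.0, 'joints': array([-1.29701507e+00,  3.42754021e-01,  1.52499575e+00, -4.00942523e-05,
        1.27535605e+00, -1.45993677e-01]), 'joint_velocities': array([ 8.53834632e-04, -7.31845361e-05, -1.10283165e-04, -1.64571595e-03,
        2.16505942e-04, -4.00674665e-04]), 'effort': array([-1.73971748e-03, -4.31248677e+01, -2.44217080e+01,  7.14927656e-02,
        5.59950457e-02, -1.28082343e-04]), 'eef_pos': array([ 213.87655732, -479.05054149,  234.03611338]), 'tool_rot': array([[ 9.13175960e-01,  4.07565292e-01, -4.46046810e-04],
       [ 4.07565495e-01, -9.13174833e-01,  1.44643036e-03],
       [ 1.82196090e-04, -1.50263872e-03, -9.99998854e-01]]), 'contact_force': array([-0.10720426,  0.59590918, -0.45459323]), 'wrist_torque': array([-0.01743649,  0.03738112,  0.0117306 ]), 'gripper_force': 0.0, 'gripper_width': 91.8556472477926}
{'fx': 360.808429868046, 'fy': 360.808429868046, 'cx': 255.55386744276348, 'cy': 190.23595613406772, 'rvec': array([ 0.96130662,  2.62872575, -0.87503286]), 'tvec': array([ 458.13090853, -166.28519961, 1469.60506031])}
{'fx': 408.90933498614123, 'fy': 408.90933498614123, 'cx': 257.7686290997771, 'cy': 188.75180697281712, 'rvec': array([ 2.17172703, -2.17707961,  0.13658402]), 'tvec': array([ -63.36104668,  551.05226257, 1203.61313552])}
```

View pics/scene0.png

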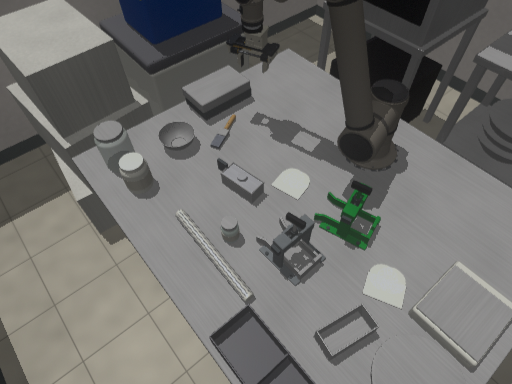

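View pics/top0.png

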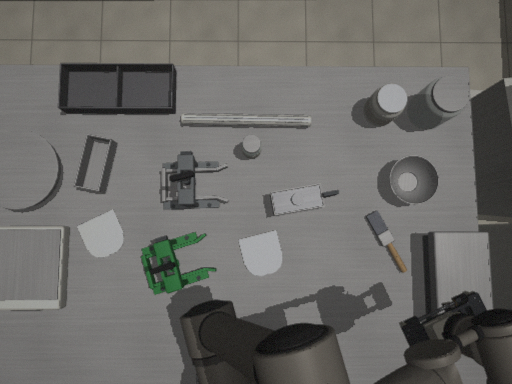

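The grey press is at about (185,182) in the top view, with its mouth to the right (world -y). The mould is at (298,200) with its handle to the right at (330,195). The green press is a look-alike.

```bash
cat > h.py <<'E'
import numpy as np, cv2
from cell import manip, optics
def cal(n):
    c=optics.calibration(n); K=np.array([[c['fx'],0,c['cx']],[0,c['fy'],c['cy']],[0,0,1]])
    return K,np.array(c['rvec']),np.array(c['tvec'])
def ray(n,uv,z):
    K,r,t=cal(n); R=cv2.Rodrigues(r)[0]; d=R.T@np.linalg.inv(K)@np.array([uv[0],uv[1],1.]); o=-R.T@t
    return o+d*(z-o[2])/d[2]
def px(n,P):
    K,r,t=cal(n); return cv2.projectPoints(np.float64(P).reshape(-1,1,3),r,t,K,None)[0].reshape(-1,2)
E
python3 - <<'E'
from h import *
a=cv2.imread("pics/top0.png")
cv2.imwrite("pics/c1.png",cv2.resize(a[140:225,150:350],None,fx=4,fy=4,interpolation=cv2.INTER_CUBIC))
b=cv2.imread("pics/scene0.png")
cv2.imwrite("pics/c2.png",cv2.resize(b[150:290,205:335],None,fx=4,fy=4,interpolation=cv2.INTER_CUBIC))
E
```

```text
(no output)
```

View pics/c1.png

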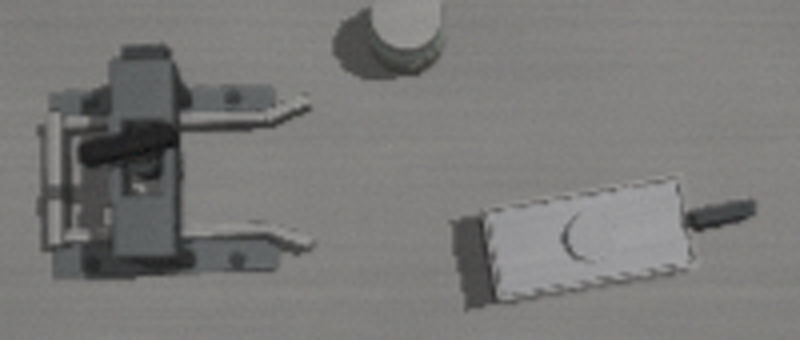

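View pics/c2.png

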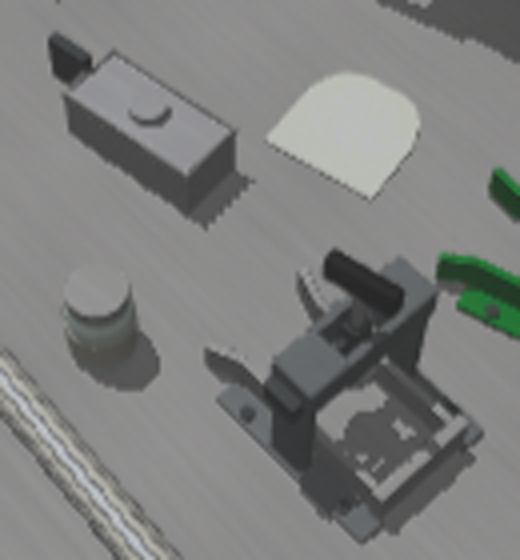

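The crops show clean corners: mould rim (487,212), (681,178), (694,266), (498,302), with the handle tip at (755,209). The beam spans x 112–178 and y 60–257, and the T-bar runs from (80,153) to (178,135).

```bash
python3 - <<'E'
from h import *
np.set_printoptions(precision=1,suppress=True)
f=lambda x,y:((x+.5)/4-.5+150,(y+.5)/4-.5+140)
g=lambda x,y:((x+.5)/4-.5+205,(y+.5)/4-.5+150)
R=lambda p,z:ray("top",f(*p),z)[:2]; S=lambda p,z:ray("scene",g(*p),z)[:2]
m=[R(p,63) for p in[(487,212),(681,178),(694,266),(498,302)]]; m=np.array(m)
print("mould top",m,m.mean(0),[np.linalg.norm(m[i]-m[i-1]) for i in range(4)])
ax=(m[0]+m[3]-m[1]-m[2]);print("yaw",np.arctan2(ax[1],ax[0])); ax/=np.linalg.norm(ax)
print("handle pred",m.mean(0)-103*ax, "tip pred",m.mean(0)-120*ax,"tip meas",R((755,209),80))
ms=np.array([S(p,63) for p in[(115,52),(236,132),(188,178),(67,95)]]);print("mould scene",ms,ms.mean(0))
ax=(ms[1]+ms[2]-ms[0]-ms[3]);print("yaw",np.arctan2(ax[1],ax[0]))
b=np.array([R(p,146) for p in[(112,60),(178,62),(180,258),(113,255)]]);print("beam",b,b.mean(0),[np.linalg.norm(b[i]-b[i-1]) for i in range(4)])
ax=b[3]+b[2]-b[0]-b[1];print("beam yaw",np.arctan2(ax[1],ax[0])+np.pi/2)
bs=np.array([S(p,146) for p in[(400,257),(437,292),(316,403),(273,360)]]);print("beam scene",bs,bs.mean(0))
ax=bs[0]+bs[1]-bs[2]-bs[3];print("yaw",np.arctan2(ax[1],ax[0])+np.pi/2)
k=np.array([R(p,216) for p in[(82,154),(176,134)]]);print("knob top",k,k.mean(0)); d=k[0]-k[1];print(np.linalg.norm(d),np.arctan2(d[1],d[0]))
k=np.array([S(p,216) for p in[(336,252),(395,288)]]);print("knob scene",k,k.mean(0)); d=k[1]-k[0];print(np.linalg.norm(d),np.arctan2(d[1],d[0]))
print("guides",[R(p,40) for p in[(190,122),(266,122),(190,232),(266,234),(308,105),(311,244)]])
print("jar",R((405,20),90))
E
```

```text
mould top [[ 535.9 -104. ]
 [ 560.8 -247.3]
 [ 495.8 -255.6]
 [ 469.9 -111.6]] [ 515.6 -179.6] [np.float64(66.43027437487261), np.float64(145.44008900258675), np.float64(65.48977983253708), np.float64(146.30908824877554)]
yaw 1.7462209572923828
handle pred [ 533.6 -281.1] tip pred [ 536.5 -297.8] tip meas [ 536.  -297.8]
mould scene [[ 492.7 -254. ]
 [ 468.4 -109. ]
 [ 533.7  -97.6]
 [ 558.1 -241.4]] [ 513.2 -175.5]
yaw 1.737853178745131
beam [[633.  157.3]
 [631.6 112.1]
 [496.7 108.9]
 [498.8 154.3]] [565.  133.1] [np.float64(134.26533659308177), np.float64(45.26227928173443), np.float64(135.00912076254752), np.float64(45.399926753686)]
beam yaw -1.5478411807947254
beam scene [[494.7 113.5]
 [495.6 154.1]
 [628.8 163.6]
 [629.1 117.4]] [562.  137.2]
yaw -1.5212197030815355
knob top [[558.5 162.8]
 [571.4 103. ]] [564.9 132.9]
61.15003804058831 1.7828280288119156
knob scene [[563.9 108.7]
 [553.  157.5]] [558.5 133.1]
50.0139093415724 1.7913107452263122
guides [array([606.3, 117.2]), array([606.3,  60.3]), array([523.5, 116.2]), array([521.9,  59.7]), array([619.2,  28.9]), array([514.4,  26.2])]
jar [673.3 -44.1]
```

Both views agree to about 4 mm. The mould is at about (514.5,-177.5) with yaw 1.742, and the handle is at about (532,-279). The press is at about (563,135) with yaw about 1.59. Next I move above the handle.

Emit:
apply_moves:
  rows:
    - {"xyz":[0.058,-0.0083,0],"twist":0,"grip":40}
    - {"xyz":[0.058,-0.0083,0],"twist":0,"grip":40}
    - {"xyz":[0.058,-0.0083,0],"twist":0,"grip":40}
    - {"xyz":[0.058,-0.0083,0],"twist":0,"grip":40}
    - {"xyz":[0.058,-0.0083,0],"twist":0,"grip":40}
    - {"xyz":[0.058,-0.0083,0],"twist":0,"grip":40}
    - {"xyz":[0.058,-0.0083,0],"twist":0,"grip":40}
    - {"xyz":[0.058,-0.0083,0],"twist":0,"grip":40}
    - {"xyz":[0,0,0],"twist":-0.075,"grip":40}
    - {"xyz":[0,0,0],"twist":-0.075,"grip":40}

```text
time: 1.35
eef_pos: [531.7, -278.8, 233.9]
tool_rot: [[0.738, 0.675, -0.001], [0.675, -0.738, 0.001], [-0.0, -0.001, -1.0]]
contact_force: [0.3, -0.1, 0.1]
gripper_width: 36.8
gripper_force: 0.0
```

Emit:
apply_moves:
  rows:
    - {"xyz":[0,0,0],"twist":-0.08,"grip":40}
    - {"xyz":[0,0,0],"twist":-0.08,"grip":40}
    - {"xyz":[0,0,0],"twist":-0.08,"grip":40}
    - {"xyz":[0,0,0],"twist":-0.08,"grip":40}
    - {"xyz":[0,0,0],"twist":-0.08,"grip":40}
    - {"xyz":[0,0,0],"twist":-0.08,"grip":40}
    - {"xyz":[0,0,0],"twist":0,"grip":40}
    - {"xyz":[0,0,0],"twist":0,"grip":40}

```text
time: 2.35
eef_pos: [531.2, -279.6, 234.5]
tool_rot: [[-0.164, 0.986, -0.0], [0.986, 0.164, 0.0], [0.0, -0.0, -1.0]]
contact_force: [0.8, 0.4, -0.4]
gripper_width: 36.9
gripper_force: 0.0
```

```bash
cat >> h.py <<'E'
def to(P,yaw=None):
    "fractions along current tool axes to reach P, and twist (tool x world yaw)"
    s=manip.read_state(); R=s['tool_rot']; d=np.array(P)-s['eef_pos']
    y=np.arctan2(R[1,0],R[0,0]); print("t",round(s['time'],2),"pos",s['eef_pos'].round(1),"yaw",round(y,3),"j",s['joints'].round(2),"F",s['contact_force'].round(1),"w",round(s['gripper_width'],1))
    print("need frac",(R.T@d/800).round(4), "mm",(R.T@d).round(1), "" if yaw is None else "twist frac %.4f"%(-(yaw-y)/np.radians(120)))
E
python3 -c "
from h import *
to([531.9,-279,110],1.742)
cv2.imwrite('pics/t1.png',optics.capture('top'));cv2.imwrite('pics/s1.png',optics.capture('scene'))"
```

```text
t 2.35 pos [ 531.2 -279.6  234.5] yaw 1.736 j [-0.61  0.48  1.3  -0.    1.36 -0.78] F [ 0.8  0.4 -0.4] w 36.9
need frac [0.0005 0.001  0.1556] mm [  0.4   0.8 124.5] twist frac -0.0029
```

Emit:
apply_moves:
  rows:
    - {"xyz":[0.0005,0.001,0.045],"twist":-0.003,"grip":45}
    - {"xyz":[0,0,0.045],"grip":45}
    - {"xyz":[0,0,0.045],"grip":45}
    - {"xyz":[0,0,0.03],"grip":45}
    - {"xyz":[0,0,0.02],"grip":45}
    - {"xyz":[0,0,0.02],"grip":45}
    - {"xyz":[0,0,0.0195],"grip":45}
    - {"xyz":[0,0,0],"grip":45}

```text
invalid input
```

Emit:
apply_moves:
  rows:
    - {"xyz":[0,0,0],"grip":25}
    - {"xyz":[0,0,0],"grip":17}
    - {"xyz":[0,0,0],"grip":10}
    - {"xyz":[0,0,0],"grip":0}
    - {"xyz":[0,0,0],"grip":0}
    - {"xyz":[0,0,0],"grip":0}
    - {"xyz":[0,0,0],"grip":0}
  grip_force: 25

```text
invalid input
```

```bash
python3 - <<'E'
from h import *
to([531.9,-279,55],1.742)
a=optics.capture('top');b=optics.capture('scene')
v=np.hstack([cv2.resize(a[150:250,200:370],None,fx=2.3,fy=2.3),cv2.resize(b[100:200,170:340],None,fx=2.3,fy=2.3)])
cv2.imwrite('pics/g1.png',v)
E
```

```text
t 2.45 pos [ 531.3 -279.6  234.6] yaw 1.737 j [-0.61  0.48  1.3  -0.    1.36 -0.78] F [0.2 0.4 0.3] w 36.6
need frac [0.0006 0.0009 0.2245] mm [  0.5   0.7 179.6] twist frac -0.0023
```

View pics/g1.png

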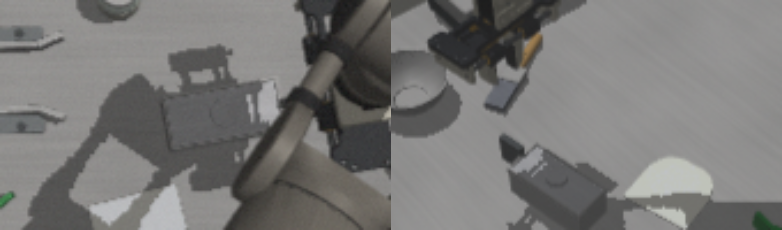

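Both moves were refused because every row needs all its fields, including twist. The arm is still above the handle, and the view shows nothing has moved.

Emit:
apply_moves:
  rows:
    - {"xyz":[0.0005,0.001,0.045],"twist":-0.003,"grip":45}
    - {"xyz":[0,0,0.045],"twist":0,"grip":45}
    - {"xyz":[0,0,0.045],"twist":0,"grip":45}
    - {"xyz":[0,0,0.03],"twist":0,"grip":45}
    - {"xyz":[0,0,0.02],"twist":0,"grip":45}
    - {"xyz":[0,0,0.02],"twist":0,"grip":45}
    - {"xyz":[0,0,0.0195],"twist":0,"grip":45}
    - {"xyz":[0,0,0],"twist":0,"grip":45}

```text
time: 3.55
eef_pos: [531.5, -278.7, 54.0]
tool_rot: [[-0.174, 0.985, -0.002], [0.985, 0.174, 0.001], [0.001, -0.002, -1.0]]
contact_force: [-0.1, 0.9, -0.9]
gripper_width: 41.1
gripper_force: 0.0
```

Emit:
apply_moves:
  rows:
    - {"xyz":[0,0,0],"twist":0,"grip":25}
    - {"xyz":[0,0,0],"twist":0,"grip":17}
    - {"xyz":[0,0,0],"twist":0,"grip":10}
    - {"xyz":[0,0,0],"twist":0,"grip":0}
    - {"xyz":[0,0,0],"twist":0,"grip":0}
    - {"xyz":[0,0,0],"twist":0,"grip":0}
    - {"xyz":[0,0,0],"twist":0,"grip":0}
  grip_force: 30

```text
time: 4.42
eef_pos: [532.3, -279.2, 55.6]
tool_rot: [[-0.174, 0.985, 0.001], [0.985, 0.174, -0.001], [-0.001, 0.001, -1.0]]
contact_force: [0.8, 0.2, 5.5]
gripper_width: 11.5
gripper_force: 30.0
```

```bash
python3 - <<'E'
from h import *
to([531.9,-279,55],1.742)
a=optics.capture('top');b=optics.capture('scene')
cv2.imwrite('pics/t2.png',a);cv2.imwrite('pics/s2.png',b)
v=np.hstack([cv2.resize(a[140:230,150:350],None,fx=2,fy=4),cv2.resize(b[150:250,200:300],None,fx=4,fy=3.6)])
cv2.imwrite('pics/g2.png',v)
E
```

```text
t 4.42 pos [ 532.3 -279.2   55.6] yaw 1.746 j [-0.61  0.66  1.52 -0.    0.96 -0.79] F [0.8 0.2 5.5] w 11.5
need frac [ 0.0004 -0.0004  0.0007] mm [ 0.3 -0.3  0.6] twist frac 0.0017
```

View pics/g2.png

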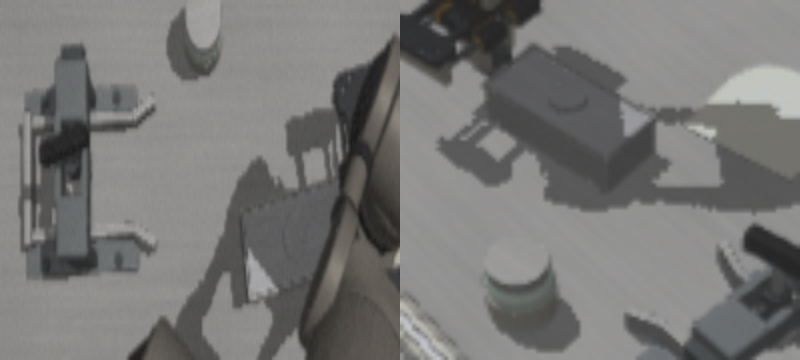

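Pinched (width 11.5 mm). Now I slide it to a staging point in front of the mouth, turning to the press yaw on the way.

Emit:
apply_moves:
  rows:
    - {"xyz":[0.0167,0.0077,0],"twist":0.009,"grip":0}
    - {"xyz":[0.0167,0.0077,0],"twist":0.009,"grip":0}
    - {"xyz":[0.0167,0.0077,0],"twist":0.009,"grip":0}
    - {"xyz":[0.0167,0.0077,0],"twist":0.009,"grip":0}
    - {"xyz":[0.0167,0.0077,0],"twist":0.009,"grip":0}
    - {"xyz":[0.0167,0.0077,0],"twist":0.009,"grip":0}
    - {"xyz":[0.0167,0.0077,0],"twist":0.009,"grip":0}
    - {"xyz":[0.0167,0.0077,0],"twist":0.009,"grip":0}
    - {"xyz":[0,0,0],"twist":0,"grip":0}
    - {"xyz":[0,0,0],"twist":0,"grip":0}
  grip_force: 30

```text
time: 5.78
eef_pos: [570.0, -167.1, 55.5]
tool_rot: [[-0.024, 1.0, 0.001], [1.0, 0.024, 0.0], [0.0, 0.001, -1.0]]
contact_force: [1.4, 3.3, 6.2]
gripper_width: 11.8
gripper_force: 30.0
```

```bash
python3 - <<'E'
from h import *
to([570.8,-168,55],1.595)
a=optics.capture('top');b=optics.capture('scene')
cv2.imwrite('pics/t3.png',a);cv2.imwrite('pics/s3.png',b)
v=np.vstack([cv2.resize(a[150:225,155:355],None,fx=4,fy=4),cv2.resize(b[170:270,200:350],None,fx=3,fy=3,interpolation=cv2.INTER_CUBIC).copy() if 0 else cv2.copyMakeBorder(cv2.resize(b[180:280,210:330],None,fx=3,fy=3),0,0,0,440,cv2.BORDER_CONSTANT)])
cv2.imwrite('pics/g3.png',v)
E
```

```text
t 5.78 pos [ 570.  -167.1   55.5] yaw 1.595 j [-0.41  0.65  1.54  0.    0.95 -0.44] F [1.4 3.3 6.2] w 11.8
need frac [-0.0011  0.001   0.0007] mm [-0.9  0.8  0.5] twist frac 0.0001
```

View pics/g3.png

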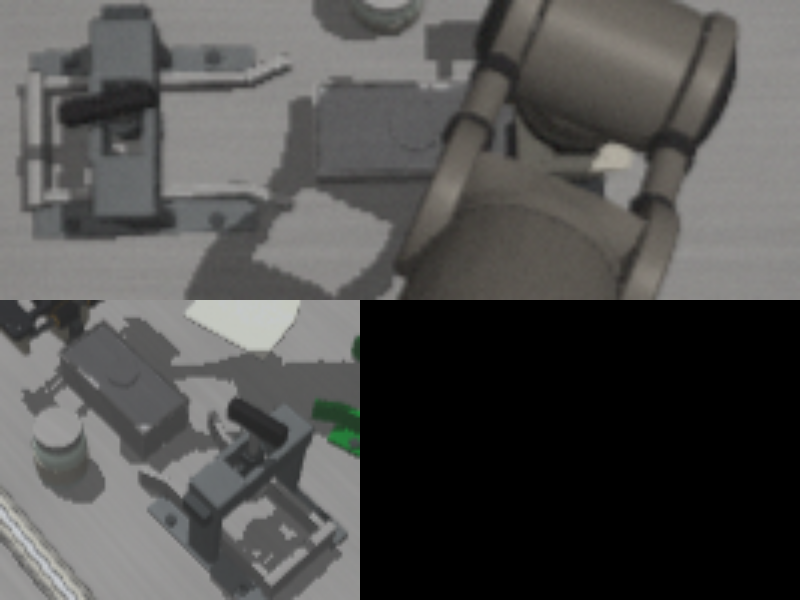

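The mould is in front of the mouth and roughly aligned. Its front corners are at crop (319,82) and (317,177). I'll compare its axis with the guides by rays.

```bash
python3 - <<'E'
from h import *
np.set_printoptions(precision=1,suppress=True)
f=lambda x,y:((x+.5)/4-.5+155,(y+.5)/4-.5+150)
R=lambda p,z:ray("top",f(*p),z)[:2]
P=lambda n,p,z:print(n,[R(q,z) for q in p])
P("mould front/side",[(319,82),(317,177),(440,87),(432,180)],63)
P("beam L, R edges",[(91,20),(91,213),(157,22),(159,213)],146)
P("guide upper: top edge, tip",[(165,74),(247,72),(289,58)],40)
P("guide lower: tops",[(165,190),(252,190),(290,198)],40)
P("base upper edge, lower edge",[(30,48),(250,44),(33,238),(255,232)],6)
P("stop ends",[(25,72),(27,212)],46)
# edge profile of scan columns through beam and mould in the top view
a=cv2.cvtColor(cv2.imread('pics/t3.png'),cv2.COLOR_BGR2GRAY)
for u in (238,246,254): print(u,a[164:200,u])
for u in (200,208,214): print(u,a[155:210,u])
E
```

```text
mould front/side [array([602.7,   4.7]), array([532.4,   5.9]), array([598.9, -84.5]), array([530. , -78.3])]
beam L, R edges [array([633., 158.]), array([500.2, 155.7]), array([631.6, 112.8]), array([500.1, 109.7])]
guide upper: top edge, tip [array([612.4, 121.1]), array([613.9,  59.6]), array([624.5,  28.2])]
guide lower: tops [array([525. , 119.9]), array([524.9,  55.3]), array([518.9,  26.9])]
base upper edge, lower edge [array([638.2, 229.8]), array([641.3,  60.3]), array([491.5, 224.4]), array([495.7,  55.5])]
stop ends [array([613. , 224.4]), array([508.4, 220.6])]
238 [144 144 144 141 139  99  99  72  86  92  93  92  94  94  93  90  90  92
  92  92  95  94  95  92  96  91  91  90  87  89  63  57  75  79  83  97]
246 [140 145 144 141 140 140 105  71  86  96  92  92  93  91  92  89  95  92
  93  96  97  91  92  94  93  89  90  90  82  79  60  61  76  80  80  81]
254 [138 142 143 142 142 141 107  82  92  95  92  95  94  98  93  94  96  94
  94  93  91  89  91  94  93  92  94  93  77  72  61  60  76  78  82  82]
200 [139 138 136 138 141 139 121 111 110 108 108 107 108 149 148 125  78  70
 129 141 139 144 142 142 140 141 142 140 140 140 138 141 140 144 144 142
 141 143 142 140 143 148 146 155  93 104 113 107 106 110 106 112 109 129
 141]
208 [141 140 139 141 142 140 110  88  77  74  71  89  95 137 148  89  53  79
 133 141 141 141 140 142 143 144 142 140 138 141 140 138 143 144 143 142
 141 142 142 141 143 151 151 123  72 100 109 107  83  74  71  75  81 129
 139]
214 [141 139 138 141 140 141 123 107 109 110 107 106  96 136 154  88  60 130
 141 140 141 137 143 142 141 141 144 141 141 140 143 140 140 141 142 142
 142 140 138 140 115 143 150  96  62  98 111 110 107 106  90  68  61  73
  81]
```

The mould axis and press axis agree to about 1 mm and 0.01 rad. About 199 mm of travel remains along tool x.

Emit:
apply_moves:
  rows:
    - {"xyz":[0.014,0,0],"twist":0,"grip":0}
    - {"xyz":[0.014,0,0],"twist":0,"grip":0}
    - {"xyz":[0.014,0,0],"twist":0,"grip":0}
    - {"xyz":[0.014,0,0],"twist":0,"grip":0}
    - {"xyz":[0.014,0,0],"twist":0,"grip":0}
    - {"xyz":[0.01,0,0],"twist":0,"grip":0}
    - {"xyz":[0.01,0,0],"twist":0,"grip":0}
    - {"xyz":[0.01,0,0],"twist":0,"grip":0}
    - {"xyz":[0,0,0],"twist":0,"grip":0}

```text
time: 7.0
eef_pos: [567.9, -87.9, 55.6]
tool_rot: [[-0.025, 1.0, 0.001], [1.0, 0.025, -0.001], [-0.001, 0.001, -1.0]]
contact_force: [0.4, -1.8, 6.8]
gripper_width: 11.7
gripper_force: 30.0
```

Emit:
apply_moves:
  rows:
    - {"xyz":[0.01,0,0],"twist":0,"grip":0}
    - {"xyz":[0.01,0,0],"twist":0,"grip":0}
    - {"xyz":[0.01,0,0],"twist":0,"grip":0}
    - {"xyz":[0.01,0,0],"twist":0,"grip":0}
    - {"xyz":[0.01,0,0],"twist":0,"grip":0}
    - {"xyz":[0.01,0,0],"twist":0,"grip":0}
    - {"xyz":[0,0,0],"twist":0,"grip":0}

```text
time: 7.88
eef_pos: [566.8, -40.0, 55.6]
tool_rot: [[-0.024, 1.0, 0.001], [1.0, 0.024, -0.001], [-0.001, 0.001, -1.0]]
contact_force: [0.3, -2.6, 6.0]
gripper_width: 11.7
gripper_force: 30.0
```

Emit:
apply_moves:
  rows:
    - {"xyz":[0.01,0,0],"twist":0,"grip":0}
    - {"xyz":[0.01,0,0],"twist":0,"grip":0}
    - {"xyz":[0.01,0,0],"twist":0,"grip":0}
    - {"xyz":[0.01,0,0],"twist":0,"grip":0}
    - {"xyz":[0.01,0,0],"twist":0,"grip":0}
    - {"xyz":[0.01,0,0],"twist":0,"grip":0}
    - {"xyz":[0.008,0,0],"twist":0,"grip":0}
    - {"xyz":[0.005,0,0],"twist":0,"grip":0}
    - {"xyz":[0.0,0,0],"twist":0,"grip":0}

```text
time: 9.0
eef_pos: [565.4, 18.0, 55.6]
tool_rot: [[-0.024, 1.0, 0.001], [1.0, 0.024, -0.001], [-0.001, 0.001, -1.0]]
contact_force: [0.5, -4.1, 6.8]
gripper_width: 11.4
gripper_force: 30.0
```

Emit:
apply_moves:
  rows:
    - {"xyz":[0.003,0,0],"twist":0,"grip":0}
    - {"xyz":[0.002,0,0],"twist":0,"grip":0}
    - {"xyz":[0.0,0,0],"twist":0,"grip":0}

```text
time: 9.38
eef_pos: [565.3, 21.5, 55.5]
tool_rot: [[-0.024, 1.0, 0.001], [1.0, 0.024, -0.002], [-0.002, 0.001, -1.0]]
contact_force: [-0.2, -6.0, 5.0]
gripper_width: 12.1
gripper_force: 30.0
```

Creep to the stop in 1.5 mm rows, checking the force after each call.

Emit:
apply_moves:
  rows:
    - {"xyz":[0.002,0,0],"twist":0,"grip":0}
    - {"xyz":[0.002,0,0],"twist":0,"grip":0}
    - {"xyz":[0.0,0,0],"twist":0,"grip":0}

```text
time: 9.75
eef_pos: [565.2, 24.6, 55.6]
tool_rot: [[-0.024, 1.0, 0.001], [1.0, 0.024, -0.002], [-0.002, 0.001, -1.0]]
contact_force: [0.3, -6.5, 6.5]
gripper_width: 11.9
gripper_force: 30.0
```

Emit:
apply_moves:
  rows:
    - {"xyz":[0.002,0,0],"twist":0,"grip":0}
    - {"xyz":[0.002,0,0],"twist":0,"grip":0}
    - {"xyz":[0.0,0,0],"twist":0,"grip":0}

```text
time: 10.12
eef_pos: [565.2, 27.8, 55.6]
tool_rot: [[-0.024, 1.0, 0.001], [1.0, 0.024, -0.002], [-0.002, 0.001, -1.0]]
contact_force: [-0.5, -7.0, 5.5]
gripper_width: 11.3
gripper_force: 30.0
```

Emit:
apply_moves:
  rows:
    - {"xyz":[0.002,0,0],"twist":0,"grip":0}
    - {"xyz":[0.0,0,0],"twist":0,"grip":0}

```text
time: 10.38
eef_pos: [565.1, 29.4, 55.5]
tool_rot: [[-0.024, 1.0, 0.001], [1.0, 0.024, -0.002], [-0.002, 0.001, -1.0]]
contact_force: [0.8, -7.4, 6.6]
gripper_width: 11.7
gripper_force: 30.0
```

Emit:
apply_moves:
  rows:
    - {"xyz":[0.002,0,0],"twist":0,"grip":0}
    - {"xyz":[0.0,0,0],"twist":0,"grip":0}

```text
time: 10.62
eef_pos: [565.1, 31.0, 55.6]
tool_rot: [[-0.024, 1.0, 0.001], [1.0, 0.024, -0.002], [-0.002, 0.001, -1.0]]
contact_force: [0.4, -7.0, 6.2]
gripper_width: 11.8
gripper_force: 30.0
```

Emit:
apply_moves:
  rows:
    - {"xyz":[0.002,0,0],"twist":0,"grip":0}
    - {"xyz":[0.0,0,0],"twist":0,"grip":0}

```text
time: 10.88
eef_pos: [565.0, 32.6, 55.6]
tool_rot: [[-0.024, 1.0, 0.001], [1.0, 0.024, -0.002], [-0.002, 0.001, -1.0]]
contact_force: [0.8, -6.1, 6.2]
gripper_width: 11.5
gripper_force: 30.0
```

Emit:
apply_moves:
  rows:
    - {"xyz":[0.002,0,0],"twist":0,"grip":0}
    - {"xyz":[0.0,0,0],"twist":0,"grip":0}

```text
time: 11.12
eef_pos: [565.0, 34.2, 55.6]
tool_rot: [[-0.024, 1.0, 0.001], [1.0, 0.024, -0.002], [-0.002, 0.001, -1.0]]
contact_force: [0.7, -7.6, 6.0]
gripper_width: 12.2
gripper_force: 30.0
```

Emit:
apply_moves:
  rows:
    - {"xyz":[0.002,0,0],"twist":0,"grip":0}
    - {"xyz":[0.0,0,0],"twist":0,"grip":0}

```text
time: 11.38
eef_pos: [565.3, 34.8, 55.6]
tool_rot: [[-0.024, 1.0, 0.002], [1.0, 0.024, -0.003], [-0.003, 0.002, -1.0]]
contact_force: [2.4, -11.1, 4.3]
gripper_width: 11.7
gripper_force: 30.0
```

Emit:
apply_moves:
  rows:
    - {"xyz":[0.002,0,0],"twist":0,"grip":0}
    - {"xyz":[0.0,0,0],"twist":0,"grip":0}

```text
time: 11.62
eef_pos: [565.9, 35.0, 55.6]
tool_rot: [[-0.025, 1.0, 0.003], [1.0, 0.025, -0.005], [-0.005, 0.003, -1.0]]
contact_force: [2.2, -17.6, 3.1]
gripper_width: 11.9
gripper_force: 30.0
```

```bash
python3 - <<'E'
from h import *
to([565,35,55],1.595)
a=optics.capture('top');b=optics.capture('scene')
cv2.imwrite('pics/t4.png',a);cv2.imwrite('pics/s4.png',b)
v=np.hstack([cv2.resize(a[150:225,150:260],None,fx=4,fy=4),cv2.resize(b[200:284,235:335],None,fx=3.57,fy=3.57)])
cv2.imwrite('pics/g4.png',v)
E
```

```text
t 11.62 pos [565.9  35.   55.6] yaw 1.595 j [-0.07  0.61  1.62 -0.01  0.9  -0.09] F [  2.2 -17.6   3.1] w 11.9
need frac [ 0.0001 -0.0011  0.0008] mm [ 0.  -0.9  0.6] twist frac 0.0002
```

View pics/g4.png

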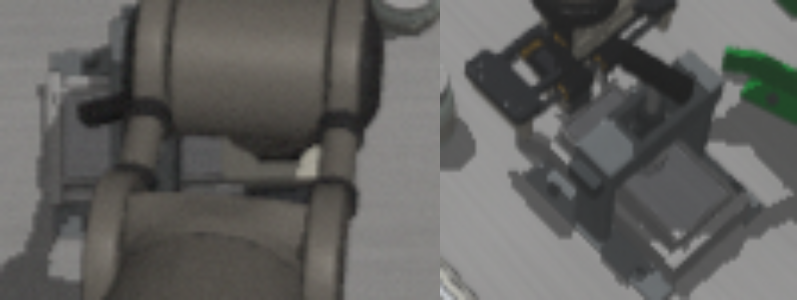

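y has stalled at 35.0 mm while the force rose to 17.6 N, and the scene view shows the mould against the stop plate. One more light nudge to seat it squarely, then release.

Emit:
apply_moves:
  rows:
    - {"xyz":[0.0015,0,0],"twist":0,"grip":0}
    - {"xyz":[0.0,0,0],"twist":0,"grip":0}
    - {"xyz":[0.0,0,0],"twist":0,"grip":0}

```text
time: 12.1
eef_pos: [566.1, 35.1, 55.7]
tool_rot: [[-0.025, 1.0, 0.003], [1.0, 0.025, -0.006], [-0.007, 0.003, -1.0]]
contact_force: [4.3, -22.3, 4.0]
gripper_width: 11.9
gripper_force: 30.0
```

Emit:
apply_moves:
  rows:
    - {"xyz":[-0.0025,0,0],"twist":0,"grip":0}
    - {"xyz":[0,0,0],"twist":0,"grip":16}
    - {"xyz":[0.0,0,0],"twist":0,"grip":25}
    - {"xyz":[0.0,0,0],"twist":0,"grip":35}
    - {"xyz":[0.0,0,0],"twist":0,"grip":35}

```text
time: 12.72
eef_pos: [564.1, 38.3, 54.8]
tool_rot: [[-0.025, 1.0, -0.001], [1.0, 0.025, 0.0], [0.0, -0.001, -1.0]]
contact_force: [0.0, -0.4, -0.4]
gripper_width: 31.5
gripper_force: 0.0
```

Emit:
apply_moves:
  rows:
    - {"xyz":[0,0,-0.015],"twist":0,"grip":35}
    - {"xyz":[0,0,-0.03],"twist":0,"grip":35}
    - {"xyz":[0,0,-0.05],"twist":0,"grip":35}
    - {"xyz":[0,0,-0.07],"twist":0,"grip":40}
    - {"xyz":[0,0,-0.07],"twist":0,"grip":40}
    - {"xyz":[0,0,-0.06],"twist":0,"grip":45}
    - {"xyz":[0,0,0],"twist":0,"grip":45}

```text
time: 13.6
eef_pos: [565.9, 38.0, 296.4]
tool_rot: [[-0.024, 1.0, 0.01], [1.0, 0.024, -0.001], [-0.001, 0.01, -1.0]]
contact_force: [0.5, -0.2, 0.7]
gripper_width: 41.3
gripper_force: 0.0
```

```bash
python3 - <<'E'
from h import *
to([563.3,134.5,290],1.79)
cv2.imwrite('pics/t5.png',optics.capture('top'));cv2.imwrite('pics/s5.png',optics.capture('scene'))
E
```

```text
t 13.6 pos [565.9  38.  296.4] yaw 1.595 j [-0.07  0.38  1.3  -0.    1.45 -0.09] F [ 0.5 -0.2  0.7] w 41.3
need frac [ 0.1207 -0.0004  0.0079] mm [96.5 -0.3  6.3] twist frac -0.0931
```

Emit:
apply_moves:
  rows:
    - {"xyz":[0.04,0,0],"twist":-0.046,"grip":45}
    - {"xyz":[0.04,0,0],"twist":-0.046,"grip":45}
    - {"xyz":[0.04,0.005,0],"twist":0,"grip":45}
    - {"xyz":[0,0,0],"twist":0,"grip":45}
    - {"xyz":[0,0,0],"twist":0,"grip":45}

```text
time: 14.32
eef_pos: [556.5, 133.3, 289.9]
tool_rot: [[-0.215, 0.977, -0.002], [0.977, 0.215, -0.001], [-0.0, -0.002, -1.0]]
contact_force: [-0.2, -0.9, -0.2]
gripper_width: 41.1
gripper_force: 0.0
```

```bash
python3 - <<'E'
from h import *
to([563.,135,195],1.787)
E
```

```text
t 14.32 pos [556.5 133.3 289.9] yaw 1.788 j [ 0.1   0.4   1.29 -0.    1.46 -0.12] F [-0.2 -0.9 -0.2] w 41.1
need frac [0.0003 0.0087 0.1187] mm [ 0.3  6.9 94.9] twist frac 0.0003
```

Emit:
apply_moves:
  rows:
    - {"xyz":[0.0003,0.0087,0.02],"twist":0,"grip":45}
    - {"xyz":[0,0,0.03],"twist":0,"grip":45}
    - {"xyz":[0,0,0.03],"twist":0,"grip":45}
    - {"xyz":[0,0,0.02],"twist":0,"grip":45}
    - {"xyz":[0,0,0.019],"twist":0,"grip":45}
    - {"xyz":[0,0,0],"twist":0,"grip":45}
    - {"xyz":[0,0,0],"twist":0,"grip":45}

```text
time: 15.2
eef_pos: [564.1, 135.4, 196.3]
tool_rot: [[-0.215, 0.977, 0.001], [0.977, 0.215, -0.0], [-0.0, 0.001, -1.0]]
contact_force: [-0.3, -0.2, 1.1]
gripper_width: 41.6
gripper_force: 0.0
```

Emit:
apply_moves:
  rows:
    - {"xyz":[0,0,0],"twist":0,"grip":30}
    - {"xyz":[0,0,0],"twist":0,"grip":20}
    - {"xyz":[0,0,0],"twist":0,"grip":12}
    - {"xyz":[0,0,0],"twist":0,"grip":5}
    - {"xyz":[0,0,0],"twist":0,"grip":5}
  grip_force: 25

```text
time: 15.82
eef_pos: [563.7, 135.6, 195.9]
tool_rot: [[-0.215, 0.977, 0.0], [0.977, 0.215, -0.0], [-0.0, 0.0, -1.0]]
contact_force: [-0.5, -0.5, 0.3]
gripper_width: 13.8
gripper_force: 24.9
```

```bash
python3 - <<'E'
from h import *
to([563.,135,195],1.787)
print(manip.read_state()['wrist_torque'])
E
```

```text
t 15.82 pos [563.7 135.6 195.9] yaw 1.788 j [ 0.1   0.47  1.43 -0.    1.24 -0.11] F [-0.5 -0.5  0.3] w 13.8
need frac [-0.0005 -0.001   0.0012] mm [-0.4 -0.8  0.9] twist frac 0.0003
[ 0.04406713 -0.12672281  0.11700585]
```

Emit:
apply_moves:
  rows:
    - {"xyz":[0,0,0],"twist":0.05,"grip":5}
    - {"xyz":[0,0,0],"twist":0.05,"grip":5}
    - {"xyz":[0,0,0],"twist":0.05,"grip":5}
    - {"xyz":[0,0,0],"twist":0.05,"grip":5}
    - {"xyz":[0,0,0],"twist":0.05,"grip":5}
    - {"xyz":[0,0,0],"twist":0.05,"grip":5}
    - {"xyz":[0,0,0],"twist":0.05,"grip":5}
    - {"xyz":[0,0,0],"twist":0.05,"grip":5}
    - {"xyz":[0,0,0],"twist":0.05,"grip":5}
    - {"xyz":[0,0,0],"twist":0,"grip":5}

```text
time: 17.08
eef_pos: [565.6, 135.0, 196.6]
tool_rot: [[0.665, 0.747, 0.005], [0.747, -0.665, -0.001], [0.003, 0.004, -1.0]]
contact_force: [6.4, -1.7, -0.1]
gripper_width: 13.6
gripper_force: 24.9
```

```bash
cat >> h.py <<'E'
def tab(tag):
    "patches round the tab; press frame -> pixels"
    s=manip.read_state(); to(s['eef_pos']); print("tq",s['wrist_torque'].round(2))
    c,si=np.cos(1.595),np.sin(1.595); W=lambda x,y,z:[563.3+c*x-si*y,135+si*x+c*y,z]
    for n in("top","scene"):
        a=optics.capture(n); cv2.imwrite(f"pics/{tag}_{n}.png",a); g=cv2.cvtColor(a,cv2.COLOR_BGR2GRAY)
        pts=px(n,[W(0,y,126) for y in(-72,-76,-80,-84,-88,-92,-96,-100,-106)])
        print(n,pts[0].round(0),pts[-1].round(0),[int(g[int(round(v)),int(round(u))]) for u,v in pts])
E
python3 -c "
from h import *
tab('k1')"
```

```text
t 17.07 pos [565.6 135.  196.6] yaw 0.843 j [ 0.1   0.47  1.43 -0.    1.24  0.83] F [ 6.4 -1.7 -0.1] w 13.6
need frac [0. 0. 0.] mm [0. 0. 0.] 
tq [-0.31 -0.96 -0.02]
top [186. 155.] [186. 143.] [36, 36, 40, 34, 39, 36, 38, 37, 35]
scene [275. 249.] [267. 256.] [76, 66, 47, 69, 115, 113, 111, 84, 116]
```

Emit:
apply_moves:
  rows:
    - {"xyz":[0.0017,0.0019,0],"twist":0.05,"grip":5}
    - {"xyz":[0,0,0],"twist":0.05,"grip":5}
    - {"xyz":[0,0,0],"twist":0.05,"grip":5}
    - {"xyz":[0,0,0],"twist":0.05,"grip":5}
    - {"xyz":[0,0,0],"twist":0.04,"grip":5}
    - {"xyz":[0,0,0],"twist":0,"grip":5}

```text
time: 17.92
eef_pos: [566.4, 134.2, 196.1]
tool_rot: [[0.942, 0.334, 0.002], [0.334, -0.942, -0.002], [0.001, 0.003, -1.0]]
contact_force: [2.1, -4.5, 0.2]
gripper_width: 13.6
gripper_force: 24.9
```

```bash
python3 -c "
from h import *
tab('k2')"
```

```text
t 17.93 pos [566.4 134.2 196.1] yaw 0.341 j [ 0.1   0.48  1.42 -0.    1.24  1.33] F [ 2.1 -4.5  0.2] w 13.6
need frac [0. 0. 0.] mm [0. 0. 0.] 
tq [-0.78 -0.34  0.01]
top [186. 155.] [186. 143.] [38, 37, 36, 37, 37, 38, 36, 40, 31]
scene [275. 249.] [267. 256.] [76, 65, 48, 69, 116, 113, 111, 85, 116]
```

Emit:
apply_moves:
  rows:
    - {"xyz":[0,0.0014,0],"twist":0.05,"grip":5}
    - {"xyz":[0,0,0],"twist":0.05,"grip":5}
    - {"xyz":[0,0,0],"twist":0.05,"grip":5}
    - {"xyz":[0,0,0],"twist":0.05,"grip":5}
    - {"xyz":[0,0,0],"twist":0,"grip":5}

```text
time: 18.65
eef_pos: [566.6, 133.1, 196.0]
tool_rot: [[0.997, -0.078, 0.001], [-0.078, -0.997, -0.002], [0.001, 0.002, -1.0]]
contact_force: [1.5, -5.1, -0.4]
gripper_width: 13.9
gripper_force: 24.9
```

```bash
python3 -c "
from h import *
tab('k3')"
```

```text
t 18.65 pos [566.6 133.1 196. ] yaw -0.078 j [ 0.1   0.48  1.42 -0.    1.24  1.75] F [ 1.5 -5.1 -0.4] w 13.9
need frac [0. 0. 0.] mm [0. 0. 0.] 
tq [-0.73 -0.23 -0.02]
top [186. 155.] [186. 143.] [33, 41, 40, 40, 41, 41, 43, 37, 34]
scene [275. 249.] [267. 256.] [76, 66, 48, 70, 115, 112, 110, 84, 115]
```

Emit:
apply_moves:
  rows:
    - {"xyz":[0,0.0014,0],"twist":0.04,"grip":5}
    - {"xyz":[0,0,0],"twist":0.04,"grip":5}
    - {"xyz":[0,0,0],"twist":0,"grip":5}

```text
time: 19.12
eef_pos: [566.5, 132.7, 196.1]
tool_rot: [[0.97, -0.241, 0.001], [-0.241, -0.97, -0.001], [0.001, 0.001, -1.0]]
contact_force: [1.1, -3.2, -0.6]
gripper_width: 13.6
gripper_force: 24.9
```

```bash
python3 -c "
from h import *
tab('k4')"
```

```text
t 19.12 pos [566.5 132.7 196.1] yaw -0.244 j [ 0.1   0.48  1.42 -0.    1.24  1.91] F [ 1.1 -3.2 -0.6] w 13.6
need frac [0. 0. 0.] mm [0. 0. 0.] 
tq [-0.53 -0.36  0.01]
top [186. 155.] [186. 143.] [39, 40, 34, 35, 43, 44, 43, 42, 42]
scene [275. 249.] [267. 256.] [76, 65, 49, 70, 115, 113, 110, 85, 116]
```

Emit:
apply_moves:
  rows:
    - {"xyz":[0,0,0],"twist":0.04,"grip":5}
    - {"xyz":[0,0,0],"twist":0.03,"grip":5}
    - {"xyz":[0,0,0],"twist":0,"grip":5}

```text
time: 19.6
eef_pos: [566.4, 132.4, 196.0]
tool_rot: [[0.925, -0.38, 0.001], [-0.38, -0.925, -0.002], [0.001, 0.001, -1.0]]
contact_force: [2.7, -5.3, -0.1]
gripper_width: 14.1
gripper_force: 24.9
```

```bash
python3 -c "
from h import *
tab('k5')
a=cv2.imread('pics/k1_scene.png');b=cv2.imread('pics/k5_scene.png')
d=cv2.absdiff(a,b).max(2)[235:270,255:290]; print('diff px near tab',np.argwhere(d>25)[:40].tolist())"
```

```text
t 19.6 pos [566.4 132.4 196. ] yaw -0.39 j [ 0.1   0.48  1.42 -0.    1.24  2.06] F [ 2.7 -5.3 -0.1] w 14.1
need frac [0. 0. 0.] mm [0. 0. 0.] 
tq [-0.82 -0.37  0.1 ]
top [186. 155.] [186. 143.] [35, 38, 41, 40, 42, 40, 42, 43, 41]
scene [275. 249.] [267. 256.] [76, 65, 48, 70, 115, 112, 111, 83, 115]
diff px near tab [[0, 24], [0, 25], [0, 26], [0, 27], [0, 28], [0, 29], [0, 30], [0, 31], [1, 23], [1, 24], [1, 25], [1, 26], [1, 27], [1, 28], [1, 29], [1, 30], [1, 31], [2, 22], [2, 23], [2, 24], [2, 25], [2, 26], [2, 27], [2, 28], [2, 29], [2, 30], [3, 20], [3, 21], [3, 22], [3, 23], [3, 24], [3, 25], [3, 26], [3, 27], [3, 28], [3, 29], [3, 30], [4, 20], [4, 21], [4, 22]]
```

```bash
cat >> h.py <<'E'
def tabdiff(tag,ref='k5'):
    tab(tag); c,si=np.cos(1.595),np.sin(1.595)
    P=[[563.3+c*x-si*y,135+si*x+c*y,z] for x in(-11,11) for y in(-84,-97) for z in(116,126)]
    for n in("scene",):
        q=px(n,P); h=cv2.convexHull(q.astype(np.float32)).astype(np.int32); m=np.zeros((384,512),np.uint8); cv2.fillPoly(m,[h],255)
        d=cv2.absdiff(cv2.imread(f'pics/{tag}_{n}.png'),cv2.imread(f'pics/{ref}_{n}.png')).max(2)
        print("TABDIFF",n,m.sum()//255,"px, changed",int(((d>18)&(m>0)).sum()))
E
python3 -c "
from h import *
tabdiff('k6')"
```

```text
t 19.7 pos [566.4 132.4 196. ] yaw -0.39 j [ 0.1   0.48  1.42 -0.    1.24  2.06] F [ 2.9 -5.9 -0.3] w 14.0
need frac [0. 0. 0.] mm [0. 0. 0.] 
tq [-0.88 -0.36  0.19]
top [186. 155.] [186. 143.] [27, 36, 37, 39, 43, 42, 44, 41, 37]
scene [275. 249.] [267. 256.] [75, 65, 48, 70, 114, 113, 111, 85, 116]
TABDIFF scene 54 px, changed 0
```

Emit:
apply_moves:
  rows:
    - {"xyz":[0,0.001,0],"twist":0.04,"grip":5}
    - {"xyz":[0,0,0],"twist":0.03,"grip":5}
    - {"xyz":[0,0,0],"twist":0,"grip":5}

```text
time: 20.18
eef_pos: [566.2, 132.1, 196.1]
tool_rot: [[0.859, -0.511, 0.001], [-0.511, -0.859, -0.001], [0.002, 0.0, -1.0]]
contact_force: [2.0, -4.5, 0.2]
gripper_width: 13.6
gripper_force: 24.9
```

```bash
python3 -c "
from h import *
tabdiff('k7')"
```

```text
t 20.18 pos [566.2 132.1 196.1] yaw -0.537 j [ 0.1   0.48  1.42 -0.    1.24  2.21] F [ 2.  -4.5  0.2] w 13.6
need frac [0. 0. 0.] mm [0. 0. 0.] 
tq [-0.61 -0.41  0.13]
top [186. 155.] [186. 143.] [34, 38, 37, 42, 40, 43, 43, 42, 40]
scene [275. 249.] [267. 256.] [76, 65, 49, 70, 115, 112, 110, 84, 115]
TABDIFF scene 54 px, changed 0
```

Emit:
apply_moves:
  rows:
    - {"xyz":[0,0,0],"twist":0.04,"grip":5}
    - {"xyz":[0,0,0],"twist":0.03,"grip":5}
    - {"xyz":[0,0,0],"twist":0,"grip":5}

```text
time: 20.65
eef_pos: [566.0, 131.8, 196.1]
tool_rot: [[0.776, -0.631, 0.001], [-0.631, -0.776, -0.001], [0.002, 0.001, -1.0]]
contact_force: [2.2, -5.4, -0.2]
gripper_width: 13.8
gripper_force: 24.9
```

```bash
python3 -c "
from h import *
tabdiff('k8')"
```

```text
t 20.65 pos [566.  131.8 196.1] yaw -0.683 j [ 0.1   0.48  1.42 -0.    1.24  2.35] F [ 2.2 -5.4 -0.2] w 13.8
need frac [0. 0. 0.] mm [0. 0. 0.] 
tq [-0.77 -0.32  0.1 ]
top [186. 155.] [186. 143.] [29, 36, 37, 43, 47, 44, 51, 42, 40]
scene [275. 249.] [267. 256.] [76, 65, 49, 69, 115, 112, 110, 84, 115]
TABDIFF scene 54 px, changed 0
```

Emit:
apply_moves:
  rows:
    - {"xyz":[0,0,0],"twist":0.04,"grip":5}
    - {"xyz":[0,0,0],"twist":0.03,"grip":5}
    - {"xyz":[0,0,0],"twist":0,"grip":5}

```text
time: 21.12
eef_pos: [565.8, 131.6, 196.0]
tool_rot: [[0.675, -0.738, 0.0], [-0.738, -0.675, -0.002], [0.002, 0.001, -1.0]]
contact_force: [1.1, -6.3, 0.6]
gripper_width: 14.0
gripper_force: 24.9
```

```bash
python3 -c "
from h import *
tabdiff('k9')"
```

```text
t 21.12 pos [565.8 131.6 196. ] yaw -0.83 j [ 0.1   0.48  1.42 -0.    1.24  2.5 ] F [ 1.1 -6.3  0.6] w 14.0
need frac [0. 0. 0.] mm [0. 0. 0.] 
tq [-0.84 -0.25  0.07]
top [186. 155.] [186. 143.] [34, 35, 41, 36, 43, 46, 44, 39, 38]
scene [275. 249.] [267. 256.] [75, 64, 48, 69, 114, 112, 110, 84, 115]
TABDIFF scene 54 px, changed 0
```

Emit:
apply_moves:
  rows:
    - {"xyz":[0,0,0],"twist":0.04,"grip":5}
    - {"xyz":[0,0,0],"twist":0.03,"grip":5}
    - {"xyz":[0,0,0],"twist":0,"grip":5}

```text
time: 21.6
eef_pos: [565.5, 131.4, 195.9]
tool_rot: [[0.56, -0.829, -0.0], [-0.829, -0.56, -0.002], [0.002, 0.002, -1.0]]
contact_force: [0.3, -7.1, 0.9]
gripper_width: 14.0
gripper_force: 24.9
```

```bash
python3 -c "
from h import *
tabdiff('k10')
a=cv2.imread('pics/k10_scene.png')
cv2.imwrite('pics/v10.png',cv2.resize(a[200:290,230:340],None,fx=6,fy=6,interpolation=cv2.INTER_CUBIC))"
```

```text
t 21.6 pos [565.5 131.4 195.9] yaw -0.977 j [ 0.1   0.48  1.43 -0.    1.24  2.65] F [ 0.3 -7.1  0.9] w 14.0
need frac [0. 0. 0.] mm [0. 0. 0.] 
tq [-1.   -0.08  0.15]
top [186. 155.] [186. 143.] [36, 34, 38, 38, 47, 43, 48, 43, 43]
scene [275. 249.] [267. 256.] [76, 64, 48, 69, 115, 112, 110, 84, 115]
TABDIFF scene 54 px, changed 0
```

View pics/v10.png

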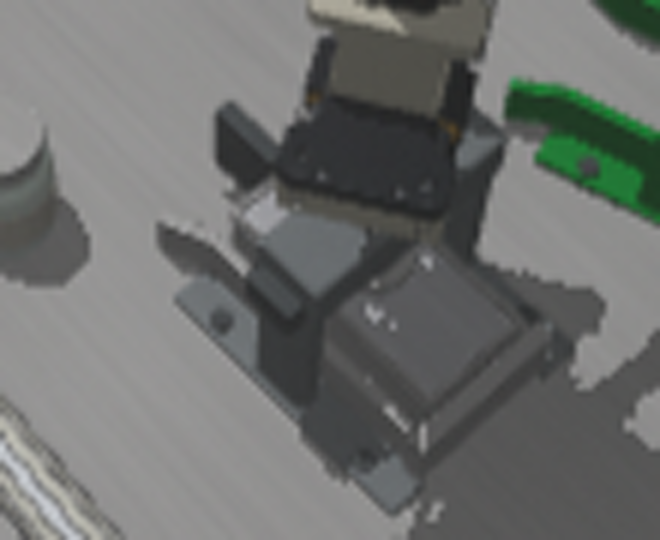

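The mould is seated at the stop. The tab housing at about (276,248) still has nothing protruding, so I keep turning.

Emit:
apply_moves:
  rows:
    - {"xyz":[0,0,0],"twist":0.04,"grip":5}
    - {"xyz":[0,0,0],"twist":0.03,"grip":5}
    - {"xyz":[0,0,0],"twist":0,"grip":5}

```text
time: 22.08
eef_pos: [565.3, 131.3, 195.8]
tool_rot: [[0.433, -0.901, -0.001], [-0.901, -0.433, -0.003], [0.002, 0.002, -1.0]]
contact_force: [0.8, -7.6, 0.4]
gripper_width: 13.7
gripper_force: 24.9
```

```bash
python3 -c "
from h import *
tabdiff('k11')"
```

```text
t 22.07 pos [565.3 131.3 195.8] yaw -1.123 j [ 0.1   0.48  1.43 -0.    1.24  2.79] F [ 0.8 -7.6  0.4] w 13.7
need frac [0. 0. 0.] mm [0. 0. 0.] 
tq [-1.03  0.01  0.13]
top [186. 155.] [186. 143.] [37, 34, 38, 44, 48, 49, 49, 40, 42]
scene [275. 249.] [267. 256.] [75, 64, 49, 69, 115, 113, 110, 84, 116]
TABDIFF scene 54 px, changed 0
```

Emit:
apply_moves:
  rows:
    - {"xyz":[0,0,0],"twist":0.04,"grip":5}
    - {"xyz":[0,0,0],"twist":0.03,"grip":5}
    - {"xyz":[0,0,0],"twist":0,"grip":5}

```text
time: 22.55
eef_pos: [565.0, 131.1, 195.7]
tool_rot: [[0.297, -0.955, -0.002], [-0.955, -0.297, -0.003], [0.002, 0.003, -1.0]]
contact_force: [-1.2, -7.6, 1.1]
gripper_width: 14.0
gripper_force: 24.9
```

```bash
python3 -c "
from h import *
tabdiff('k12')"
```

```text
t 22.55 pos [565.  131.1 195.7] yaw -1.27 j [ 0.1   0.48  1.43 -0.    1.24  2.94] F [-1.2 -7.6  1.1] w 14.0
need frac [0. 0. 0.] mm [0. 0. 0.] 
tq [-1.1   0.18  0.18]
top [186. 155.] [186. 143.] [37, 37, 40, 41, 43, 49, 50, 41, 39]
scene [275. 249.] [267. 256.] [76, 68, 66, 69, 115, 112, 111, 84, 115]
TABDIFF scene 54 px, changed 0
```

A pixel at the housing end changed, so I check it locally.

```bash
python3 -c "
from h import *
g=[cv2.imread(f'pics/k{i}_scene.png',0).astype(int) for i in (10,11,12)]
s=np.s_[240:262,264:286]
print((g[2]-g[1])[s]); print(np.abs((g[1]-g[0])[s]).max()); print(g[2][s])
c,si=np.cos(1.595),np.sin(1.595)
print(px('scene',[[563.3+c*x-si*y,135+si*x+c*y,z] for x in(-11,11) for y in(-80.5,-96.5) for z in(116,126)]).round(1))
"
```

```text
[[-1  1 -1 -1  0  0  0  0 -1  1  0 -1  0  0  0  0  0  0 -1  1  0  0]
 [ 0 -1 -1  0  0  0 -1 -1  0  0  1  0  0  0 -1  0  0 -1  0  0  1 -1]
 [ 0  0  0  1  1  1 -1  1  0  1  0  1  1  0  0  0  1  0  0  1 -1  0]
 [ 0 -1  1  0  0  0  1  0  1  0  0  0 -1  0  0  0  0  0  0  0  0  0]
 [ 1  0  1  0  0  0 -1  0  1  0  1  1  2  1  1  1  0  0  0  0  0  0]
 [-1  0  0  1  0  0  0  1  0  0  0  0  0 -2 -1 -1  0  0  0  0 -1  1]
 [ 1  1  0  0  0  0  0  0  1 -1  0  0  0 -1 -1  1 -1  0  0  1  0  0]
 [ 1  0  1  1  1  0  0  1  6  1  0  0 -1  0  0  0 -1 -1  0 -1  0  0]
 [ 0  2  0  1  0  0  0  1 26  7  0  0 -1  0 -1  0  0 -2  0  0  1 -1]
 [ 0  0  1  1 -1  1  0 -1 20 25  3  0 -1  0 -1  0  0  1  0  0 -1  0]
 [ 0  0  0  1 -1  0  0  1  6 17 13  2  0  0  1  0  0  0  0 -1 -1 -1]
 [ 0 -1  0  1  0  0  1  0 -1  8 24 13  3  0  0  1  0  0  0 -1  0  0]
 [-1 -1  0  0 -1  0  0  0 -1  0  8 25 12  0  0 -2  0 -1  2 -1  1  0]
 [-1  0  0 -1  1  1  0  0  1  0  1  8 15  0 -2  0  0  0  0 -1  0  0]
 [-1 -2  0 -1  0  0  0  0  0 -1 -1  0  4  0  1 -1 -1 -1  0  0  0 -1]
 [-1  0  1  0  0 -1  1  0  1  0 -2  0  0 -1 -1  0  0 -2  0  0 -1 
[... 1888 characters left out ...]
4
   53  54  72  70]
 [147 100 106 115 114 114 114 112 110  63  56  57  57  56  56  56  56  55
   53  59  78  72]
 [148 148 100 105 116 115 114 113 100  62  57  58  57  55  56  56  56  54
   52  59  84  81]
 [147 147 148 101 107 115 115 114 101  62  59  57  58  56  55  56  56  54
   53  59  84  85]
 [147 147 147 149 102 105 116 114 101  61  57  57  58  56  56  56  55  53
   52  60  80  85]
 [147 147 146 147 149 101 105 115  97  61  57  58  56  56  55  55  56  53
   53  65  70  80]
 [146 146 147 147 146 148 101 105  92  63  57  57  58  56  55  56  55  53
   52  62  70  70]]
[[270.7 249.3]
 [270.8 247.8]
 [266.8 252.6]
 [266.8 251. ]
 [275.8 254.4]
 [275.9 252.8]
 [271.8 257.6]
 [271.9 256.1]]
```

```bash
python3 -c "
from h import *
tab('k13')
g=[cv2.imread(f'pics/{i}_scene.png',0).astype(int) for i in ('k12','k13')]
print((g[1]-g[0])[246:262,264:280])
a=[cv2.imread(f'pics/{i}_top.png',0).astype(int) for i in ('k11','k13')]
print(a[0][140:160,178:196]);print((a[1]-a[0])[140:160,178:196])
"
```

```text
t 22.65 pos [565.  131.1 195.7] yaw -1.269 j [ 0.1   0.48  1.43 -0.    1.24  2.94] F [ 0.  -7.4  1.5] w 13.9
need frac [0. 0. 0.] mm [0. 0. 0.] 
tq [-1.11  0.17  0.15]
top [186. 155.] [186. 143.] [36, 34, 39, 40, 43, 44, 52, 43, 38]
scene [275. 249.] [267. 256.] [76, 67, 67, 69, 115, 112, 110, 84, 115]
[[ 0 -1  0  0 -1 -1  0  1 -1  0  1  0 -1  0  1 -1]
 [ 0 -1  0  0  0  0 -1  1  0 -1 -1  0  0  0 -1  0]
 [ 1 -1  0  0 -1  0  0 -1  1  1  0  0  1 -1  1  0]
 [ 0  0  0 -1  1 -1  0  1 -1  0  0  1  0 -1  0  0]
 [ 0  0  0 -1  0  0  0  0  1  1  1 -1  0 -1  0  0]
 [-1  1  1  0  0  0 -1  1  1  0 -1  1  1  0  1  0]
 [ 1  1  0  0  1 -1  0 -1  1  0  0  0 -1  0 -1  0]
 [ 1 -1  0  1  1 -1  0  0 -1 -1 -1  0  1  0  1  0]
 [ 2  2  1  0  1  0 -1  0  1  0  1  0 -1  1 -1 -1]
 [ 1  0 -1  0  0  1  0 -1 -1  1  2  1  0 -1  0  0]
 [ 0  0  1 -1  0  0 -1  1 -1  0  2  0 -1  0 -1  0]
 [-1  0  1  0  0  0 -1  0  1  0  1  0  1  2  0 -1]
 [ 1  0 -1  1 -1  0  0  0  0 -1  0  0  0  1  0 -1]
 [ 0  0  0 -1 -1  0  0  1  0  0  0  1 -1  2 -1  0]
 [ 0 -1  1  0 -1 -1  1  0  1  0  0 -1  1  1  0  1]
 [ 0  1 -1 -1  1  1 -1  0  1  1
[... 2322 characters left out ...]
 -2   1   8  -6   2  -1]
 [  2   2  -1  -3  -2   2  -2  -1  -3   4  -1   0   3   0   4  -5   1   0]
 [  2   2   1   3  -1  -1   0   2   2  -2  -4  -6  -2   1  10  -8  -3   3]
 [ -2  -4   1  -3  -2   2  -4   3   1  -2  -7   6  -1  -3   1  -3  -3   2]
 [ -2   0   2   0   2   1   1  -1   0  -7   6  -3   1  -6   4   4   4  -1]
 [ -1   1   5   0  -1   0   0  -5  -2   4  -5  -2   6   0  -6  -7   2   0]
 [  1   2   0  -5  -1  -1  -1  -2   6   0  -2   1   2   1   1   4  -1   1]
 [  0   1  -1   2   1  -2  -2   4   1   4  -8   2   3  -4  -1   2   0   1]
 [  5  -2   5  -2   0   0   0  -5   3   3   1  -4   1   6   0  -3   1  -1]
 [ -2   1   1  -1  -2   0  -4  -3  -2   2   1   1  -1  -4   2  -7   1   2]]
```

```bash
python3 -c "
from h import *
s=np.s_[244:258,266:281]
for n in('scene0','s5','k11_scene','k13_scene'):
    print(n);print(cv2.imread(f'pics/{n}.png',0)[s])
a=cv2.imread('pics/k13_scene.png');b=cv2.imread('pics/k11_scene.png')
d=cv2.absdiff(a,b).max(2)>12; n,l,st,ce=cv2.connectedComponentsWithStats(d.astype(np.uint8),connectivity=8)
print([ (st[i].tolist()) for i in range(1,n) if st[i,4]>4])
print(a[248,272],a[251,274],b[248,272])
a=a[200:290,230:340]
"
```

```text
scene0
[[ 70  71  73 138 144 129  85  69  61  58  59  83 100 103 104]
 [ 68  70  71  72 137  88  77  73  73  62  58  59  83 100 103]
 [ 79  69  70  72  74  68  75  75  73  73  63  58  57  84  98]
 [109  81  69  70  70  50  64  75  75  72  75  61  57  57  84]
 [107 110  82  71  67  48  47  64  73  74  72  73  62  57  57]
 [108 108 111  84  69  53  48  47  63  74  73  72  73  63  58]
 [105 106 107 110  84  66  52  47  46  62  72  73  72  73  57]
 [ 88  94 103 106 111  86  67  51  47  45  61  72  71  66  52]
 [ 74  74  86 105 106 110  87  58  49  46  46  60  65  47  47]
 [ 71  71  71 105 107 107 112  61  54  48  47  46  45  45  48]
 [ 66  59  81 107 108 108 108  61  56  54  48  47  47  47  54]
 [ 80  75 107 108 108 108 107  62  58  57  54  49  48  53  55]
 [103 110 110 109 108 108 105  61  56  56  56  55  55  55  54]
 [ 96 102 111 111 110 108  96  60  55  56  55  55  55  56  56]]
s5
[[ 74  76  79 148 155 122  61  57  56  58  60  65  68  69  69]
 [ 73  75  76  77 147  86  56  54  55  56  58  59  65  68  69]
 [ 85  75  75  77  80  57  54  54  54  55  56  57  58  66  69]
 [116  87  73  74 
[... 2265 characters left out ...]
5  53]
 [ 83  78 112 113 113 111 112  63  58  58  55  48  47  53  55]
 [107 114 114 114 113 113 109  63  58  57  56  56  55  56  56]
 [101 105 116 115 113 113 101  62  58  58  58  57  56  55  56]]
[[296, 179, 30, 48, 272], [268, 187, 21, 36, 147], [288, 196, 5, 5, 8], [298, 200, 3, 3, 6], [292, 204, 11, 5, 20], [305, 219, 6, 9, 31], [267, 223, 14, 12, 43], [293, 229, 8, 12, 36], [285, 232, 7, 4, 13], [286, 237, 4, 6, 13], [301, 243, 2, 4, 6], [315, 243, 7, 4, 12], [311, 244, 4, 4, 6], [272, 248, 5, 6, 9], [330, 249, 3, 3, 5], [322, 252, 16, 13, 81], [295, 267, 5, 6, 12], [289, 276, 10, 19, 65], [299, 281, 2, 5, 7], [307, 289, 16, 14, 81], [298, 294, 3, 3, 6]]
[77 76 74] [72 70 70] [49 49 47]
```

The tab now shows partly: a neutral-grey strip about 2 px wide, the width of the tab, which was dark in the untouched frame. I turn a little further and recheck.

Emit:
apply_moves:
  rows:
    - {"xyz":[0,0,0],"twist":0.025,"grip":5}
    - {"xyz":[0,0,0],"twist":0,"grip":5}
    - {"xyz":[0,0,0],"twist":0,"grip":5}

```text
time: 23.12
eef_pos: [564.9, 131.1, 195.6]
tool_rot: [[0.247, -0.969, -0.002], [-0.969, -0.247, -0.003], [0.002, 0.003, -1.0]]
contact_force: [-2.1, -7.4, 1.4]
gripper_width: 13.8
gripper_force: 24.9
```

```bash
python3 -c "
from h import *
tab('k14')
print(cv2.imread('pics/k14_scene.png',0)[244:258,262:281])
a=cv2.imread('pics/k14_scene.png')[225:265,250:300];b=cv2.imread('pics/k11_scene.png')[225:265,250:300]
f=lambda q:cv2.convertScaleAbs(cv2.resize(q,None,fx=8,fy=8,interpolation=cv2.INTER_NEAREST),alpha=1.6)
cv2.imwrite('pics/v14.png',np.hstack([f(b),f(a)]))
"
```

```text
t 23.12 pos [564.9 131.1 195.6] yaw -1.321 j [ 0.1   0.48  1.43 -0.    1.24  2.99] F [-2.1 -7.4  1.4] w 13.8
need frac [0. 0. 0.] mm [0. 0. 0.] 
tq [-1.22  0.24  0.16]
top [186. 155.] [186. 143.] [37, 40, 33, 43, 47, 49, 52, 42, 40]
scene [275. 249.] [267. 256.] [76, 73, 161, 161, 162, 146, 76, 85, 115]
[[ 87  78  74  70  73  75  76 144 152 120  65  68  63  57  60  86 104 108
  109]
 [ 99  85  84  69  71  73  74  75 144  91  79  76  76  63  58  59  86 104
  107]
 [120 114 112  85  82  72  73  74  77  71  77  78  76  77  64  58  58  87
  102]
 [113 112 112 111 114  85  71  73  72  63  72  77  77  75  76  63  57  57
   86]
 [114 113 112 113 112 115  85  72  83 114 105  74  77  75  74  74  63  58
   58]
 [114 114 111 113 113 113 116  96 128 160 160 108  73  76  75  74  75  63
   58]
 [115 115 114 113 109 111 127 145 162 162 160 160 108  72  74  75  74  76
   59]
 [116 115 114 107  92  97 144 163 162 162 161 160 160 107  79  74  73  68
   52]
 [107 116 114  85  77  77  75 148 162 162 161 161 159 159 103  64  66  48
   46]
 [100 107 114  77  75  74  74  75 146 156 160 160 164 144  97  49  46  44
   48]
 [148 101 107  84  68  60  84  97  76 130 154 162 151  84  62  47  44  47
   53]
 [148 148 101 107  83  79 112 113 100  81 128 149  77  61  55  49  47  54
   56]
 [148 148 147 100 107 115 114 114 114  98  79  65  61  57  56  57  55  56
   56]
 [148 147 147 149 101 105 116 115 114 113  94  62  57  57  57  56  55  56
   56]]
```

The tab is clearly out: a bright patch (about 160) reaches (268,251), close to its full 16 mm. I stop turning, release and retreat.

Emit:
apply_moves:
  rows:
    - {"xyz":[0,0,0],"twist":0,"grip":17}
    - {"xyz":[0,0,0],"twist":0,"grip":30}
    - {"xyz":[0,0,0],"twist":0,"grip":45}
    - {"xyz":[0,0,0],"twist":0,"grip":45}
    - {"xyz":[0,0,-0.02],"twist":0,"grip":45}
    - {"xyz":[0,0,-0.04],"twist":0,"grip":45}
    - {"xyz":[0,0,-0.06],"twist":0,"grip":45}
    - {"xyz":[0,0,-0.05],"twist":0,"grip":45}
    - {"xyz":[0,0,0],"twist":0,"grip":45}

```text
time: 24.35
eef_pos: [566.9, 132.9, 337.0]
tool_rot: [[0.246, -0.969, 0.009], [-0.969, -0.246, 0.001], [0.001, -0.009, -1.0]]
contact_force: [-0.1, 0.0, -0.1]
gripper_width: 41.5
gripper_force: 0.0
```

Emit:
apply_moves:
  rows:
    - {"xyz":[0.06,0,0],"twist":0,"grip":45}
    - {"xyz":[0.06,0,0],"twist":0,"grip":45}
    - {"xyz":[0.06,0,0],"twist":0,"grip":45}
    - {"xyz":[0.06,0,0],"twist":0,"grip":45}
    - {"xyz":[0.06,0,0],"twist":0,"grip":45}
    - {"xyz":[0.06,0,0],"twist":0,"grip":45}
    - {"xyz":[0,0,0],"twist":0,"grip":45}
    - {"xyz":[0,0,0],"twist":0,"grip":45}

```text
time: 25.35
eef_pos: [636.1, -146.1, 331.5]
tool_rot: [[0.245, -0.969, -0.001], [-0.969, -0.245, 0.001], [-0.001, 0.001, -1.0]]
contact_force: [-0.3, 1.3, -0.2]
gripper_width: 41.1
gripper_force: 0.0
```

```bash
python3 -c "
from h import *
tab('end')
a=cv2.imread('pics/end_top.png')[150:225,150:250];b=cv2.imread('pics/end_scene.png')[195:285,230:340]
cv2.imwrite('pics/vend.png',np.hstack([cv2.resize(a,(400,300)),cv2.resize(b,(367,300))]))
"
```

```text
t 25.35 pos [ 636.1 -146.1  331.5] yaw -1.323 j [-0.34  0.55  0.93  0.    1.66  2.55] F [-0.3  1.3 -0.2] w 41.1
need frac [0. 0. 0.] mm [0. 0. 0.] 
tq [ 0.17 -0.01  0.04]
top [186. 155.] [186. 143.] [100, 76, 73, 105, 165, 164, 165, 144, 146]
scene [275. 249.] [267. 256.] [75, 72, 159, 161, 160, 145, 68, 65, 69]
```

View pics/vend.png

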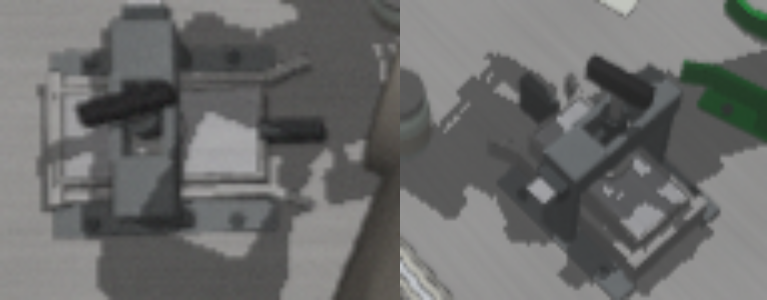

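The final view shows the tab out of the housing (bright at crop (540,188)), the mould inside against the stop plate, and the bar released. One number check of the mould's rear edge before handing in.

```bash
python3 -c "
from h import *
from cell import order
y=ray('top',(150+265/4,150+130/4),63)[1]; print('rear edge y',y,'expect ~58')
if abs(y-58)<6: print(order.sign_off())"
```

```text
rear edge y 57.7483103450005 expect ~58
the job is handed in; nothing more can be done
None
```

I've handed the job in at about 25 s: the mould is fully home against the stop, the press is tightened until the tab popped out (about 3.1 rad of turning), and the arm is clear and touching nothing.

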